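Take the broad tape roll off the stand

ROBOT

A 6-joint arm with a two-finger parallel gripper is mounted at the origin on the work surface. World frame = base frame: x ahead of the robot, y to its left, z up, the work surface at z = 0. Lengths are in m, angles in rad, forces in N, time in s.
With the tool pointing down it reaches from about 0.325 to 0.9 m from the base axis. Payload 6.1 kg.
Tool frame: the origin (TCP) lies on the centre line of the jaws, within the pads' length; the fingertips stand r.finger_overhang ahead of it and the grasp point (between the pads) is the TCP (r.finger_overhang is the distance from the TCP to the fingertips, in m); z points along the fingers, y is the line along which they close (so a half turn about z gives the same grasp; the last joint's range is limited). The gripper opens to 85 mm and grips with 20 to 120 N. Pads are 22 mm wide; open, the fingers measure 114 mm over their backs; the gripper's body (76 mm by 85 mm) begins 54 mm behind the grasp point. The pads swing forward as they close: fully open they stand 13 mm farther back than shut.
Start: joints at [1.011, 0.22, 1.526, -0, 1.395, -0.126], TCP at [0.263, 0.567, 0.25] pointing down, gripper open.
Joint ranges: [-2.98, 2.98], [-0.91, 2.08], [0.09, 2.57], [-1.24, 4.39], [0.2, 2.65], [-2.68, 2.68]. Speed limits (rad/s): [2.57, 2.57, 3.01, 3.14, 3.14, 3.14].

INTERFACE

Orientations are given as a unit quaternion [x, y, z, w].
In Python, from rig import r gives the robot as it stands. The module is installed in compiled form; this text tells all that it offers.
- The arm moves only by the tool play_rows, never from a script. Its argument "series" is a list of rows, each a list of 7 numbers: the gripper's target within -1 to 1 (shut at 1, half-way at 0, fully open at -1), then the shift along the tool's x, y, z scaled (see below), then the turn, a rotation vector about the tool's x, y, z scaled (see below). A call has 1 to 20 rows; each row shifts and turns the commanded pose from where the row before left it, along the tool's axes as they then stand; what a row does not reach is not made up. The controller multiplies each number of a shift by 40 mm and each number of a turn by 5 degrees. A row lasts 1/8 s, in which the tool goes at most 62.5 mm and 10.7 degrees, less where a joint would pass 70% of its speed; a pose out of reach is approached as far as the arm can. A call with a number of a shift or a turn outside -1 to 1 is refused whole. A call with a gripper value outside its range is refused whole. The fingers move at their own pace and stop on an object; the grip force is fixed at half the most. Time passes only in rows, so rows that do not move let the fingers close. It gives the time, the measured TCP pose, the force, the opening and the grip force at its end, in the units of the state.
- r.state(): the state, without advancing time (a new reading comes with each control period).
- r.read_camera(name): name is "scene" or "top" or "wrist"; returns a dict with "image" (480x640x3 uint8, red, green, blue), "fx", "fy", "cx", "cy" (pixels), "k1" (the pictures are not rectified: a ray, as slopes to the right and down, at radius r is drawn at 1 + k1 r^2 times it, then the intrinsics apply), "origin" and "orientation" of the camera in the world; the wrist camera has in their place "hand_eye" (4x4, takes a point from camera to tool coordinates, whose origin is the TCP and whose axes are the flange's). Camera axes: x right, y up, looking along -z (the intrinsics and any distortion apply to the point x, -y, -z); pixel columns grow to the right and rows downward; lengths in m; the calibration is good to about 2 mm. A picture is of the moment at which its call begins: read the wrist's pose just before it. There is no depth.
- r.sign_off(): hands the job in; it is judged then, once.
The state is a dict: "t": time; "q": joint angles; "dq": joint speeds; "effort": joint torques, N m; "eef_pos": TCP position; "eef_rot": TCP orientation; "ft_force": force on the tool from outside, world axes, zero at the start; "ft_torque": the same for the moment, N m; "width": opening from 0.0 (shut) to 1.0 (fully open); "gripper_force": force on a finger pad.
Only numpy, scipy, OpenCV 4.12 (cv2) and the standard library are available. Lean on these libraries where they do the work, as an engineer would, in place of code of your own. Each camera call takes 0.05 s, during which the arm holds its last target. There are 200 camera calls.

TASK

Of the two masking-tape rolls on the three-post stand, slide the broad (taller) one straight up off its post and set it down flat in the shallow wooden tray, ready for masking the next doll. Lower it in, do not drop it, let go of it there, and leave the narrow tape roll undisturbed on its post.

Things in the scene. Friction and masses are not known exactly. Their poses are not given: they have to be found in the camera images.
- tape_broad: the broad roll of cream masking tape, threaded lying flat over one of the stand's posts: outside diameter 56 mm, hole 26 mm, 36 mm high, about 65 g, rigid. Origin at the centre of its underside, z up along the hole. It is round, so its yaw means nothing. Its underside rests 28 mm above the table, on a collar; the post (18 mm thick) ends 60 mm above the roll's underside, 24 mm above its top.
- tape_narrow: the narrow roll of the same tape on another post: outside diameter 56 mm, hole 26 mm, only 14 mm high. Origin at the centre of its underside. It stays where it is.
- stand: the fixed tape stand: dark wooden board 90 mm (its x) by 290 mm (its y) by 18 mm thick, with three upright posts in a row at y = -105, 0 and +105 mm. Each post is a collar 40 mm in diameter and 10 mm high, then an 18 mm thick pin up to 88 mm above the table. Origin under the board's centre on the table, z up. Which post holds which part varies; the third holds a wooden thread bobbin (flanges 44 mm, 44 mm high), which is not part of the job.
- tray_in (a point): centre of the inner floor, 6 mm above the table, of the fixed, empty, shallow plywood tray: inside 170 mm (its x) by 140 mm (its y), outside 182 by 152 mm, rim 22 mm above the table. z up.
Mind the look-alikes: they are no part of the job. Leave any blue look-alike of the tape_broad alone.

How it is judged:
By the outcome, as a careful person would: the job done as asked, in the order asked, and still so for the second after the job is handed in, with the robot touching nothing.
It also fails if it takes over 38 s, if anything falls off the work surface, if the arm or the gripper's body presses on something with over 40 N, if the wrist force passes 120 N, or if a joint passes its speed limit or range.

## Working session

There is one attempt and no reset: what is moved stays moved. The work goes in short steps, Python scripts to look and compute and a tool call to move; the robot and the scene stay as the last step left them, time stands still between calls to the robot, and variables do not carry over. Pictures are saved under pics/ and viewed, at most 10 in all, crops included, and the job is handed in when it is done.

Besides the shell and the picture viewer there is one more tool, called after "Emit:" as name(argument=value, ...), one argument or row to a line, values as JSON. play_rows: Moves the arm, as the interface text tells. Shifts and turns lie within -1 to 1; 1 stands for 40 mm of shift or 5 degrees of turn. Its arguments: {"type":"object","properties":{"series":{"type":"array"}},"required":["series"]}

```bash
mkdir -p pics
cat > h.py <<'E'
import numpy as np, cv2
from scipy.spatial.transform import Rotation as R
from rig import r
def cam(n):
    s=r.state(); c=r.read_camera(n)
    if n=="wrist":
        H=np.array(c["hand_eye"]); T=np.eye(4); T[:3,:3]=R.from_quat(s["eef_rot"]).as_matrix(); T[:3,3]=s["eef_pos"]
        M=T@H; c["o"]=M[:3,3]; c["R"]=M[:3,:3]
    else:
        c["o"]=np.array(c["origin"]); o=np.array(c["orientation"]); c["R"]=R.from_quat(o).as_matrix() if o.size==4 else o
    return c
def ray(c,u,v):
    x=(u-c["cx"])/c["fx"]; y=(v-c["cy"])/c["fy"]; rd=np.hypot(x,y); q=rd
    for _ in range(20): q=rd/(1+c["k1"]*q*q)
    k=q/rd if rd>0 else 1
    return c["R"]@np.array([x*k,-y*k,-1])
def onz(c,u,v,z):
    d=ray(c,u,v); return c["o"]+d*(z-c["o"][2])/d[2]
def proj(c,p):
    a=c["R"].T@(np.array(p)-c["o"]); x,y=a[0]/-a[2],-a[1]/-a[2]; k=1+c["k1"]*(x*x+y*y)
    return c["cx"]+c["fx"]*x*k, c["cy"]+c["fy"]*y*k
def save(c,f): cv2.imwrite("pics/"+f,c["image"][:,:,::-1])
E
python3 - <<'E'
from h import *
for n in("top","scene"):
    c=cam(n); save(c,n+"0.png"); print(n,c["o"],c["R"][:,2],c["fx"],c["k1"])
s=r.state(); print(s["eef_rot"],r.finger_overhang,s["t"],s["ft_force"])
E
```

```text
top [ 0.45587442 -0.00617789  0.96161722] [-0.11394346  0.01552065  0.99336599] 552.8979325933938 -0.0388312517999649
scene [ 1.00135894 -0.7541297   0.75704696] [ 0.38025838 -0.67084977  0.63668214] 527.1039888550481 0.016327094528830983
[ 2.15201258e-01  9.76569280e-01 -8.71434482e-04 -3.16513145e-04] 0.019 0.1 [0.76445635 0.03718372 0.22646383]
```

View pics/top0.png

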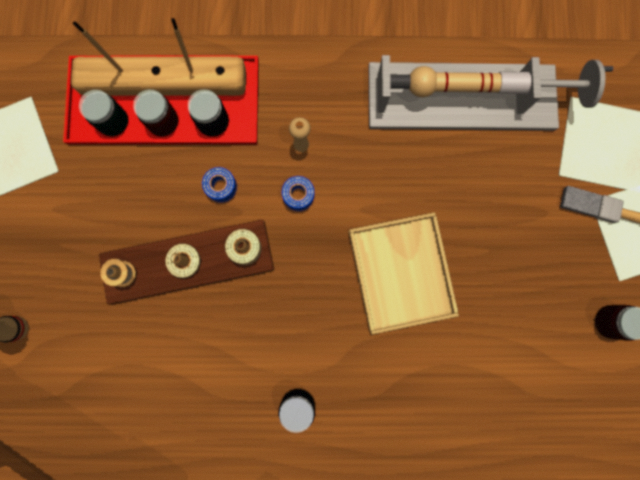

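View pics/scene0.png

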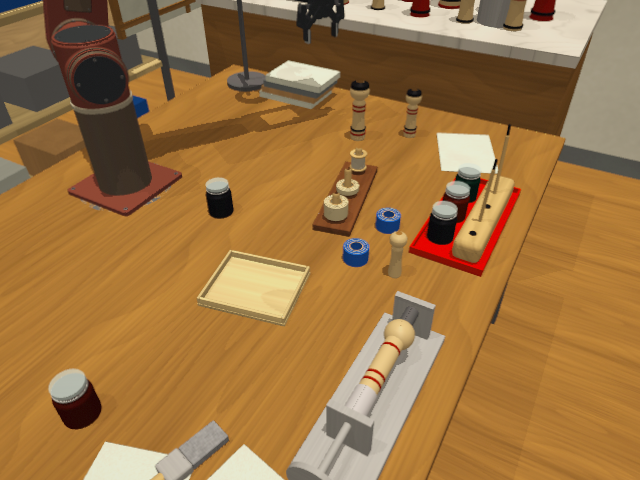

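The top view shows the broad roll at (242,247), at the stand end nearest the tray. The narrow roll is at (182,261), the bobbin at (117,272) and the tray centre near (403,273). The scene view agrees: the taller roll is at (336,207).

Run:
```python
from h import *
c=cam("top"); im=c["image"]; hsv=cv2.cvtColor(im,cv2.COLOR_RGB2HSV)
for p in [(255,247),(242,233),(182,248),(403,273),(200,280),(300,260)]: print(p,hsv[p[1],p[0]])
# board
m=((hsv[:,:,2]<85)).astype(np.uint8); m[:215]=0;m[310:]=0;m[:,:95]=0;m[:,285:]=0
m[cv2.circle(m*0,(242,247),19,1,-1)>0]=1
m=cv2.morphologyEx(m,cv2.MORPH_OPEN,np.ones((3,3)))
k=max(cv2.findContours(m,0,2)[0],key=cv2.contourArea); b=cv2.boxPoints(cv2.minAreaRect(k))
P=np.array([onz(c,*p,.018) for p in b]); print("board",b.round(),P[:,:2].round(4).tolist(),P.mean(0),[np.linalg.norm(P[i]-P[i-1]).round(4) for i in range(4)])
# cream
g=((hsv[:,:,1]<110)&(hsv[:,:,2]>150)).astype(np.uint8)
for (u,v,z) in((242,247,.064),(182,261,.042)):
    w=g*0; w[v-25:v+25,u-25:u+25]=g[v-25:v+25,u-25:u+25]
    k=max(cv2.findContours(w,0,2)[0],key=cv2.contourArea); h=cv2.convexHull(k)
    W=np.array([onz(c,*p[0],z)[:2] for p in h],np.float32); print("roll",cv2.fitEllipse(h),cv2.minEnclosingCircle(W))
t=((hsv[:,:,0]>14)&(hsv[:,:,2]>170)&(hsv[:,:,1]<160)).astype(np.uint8); w=t*0; w[205:340,340:465]=t[205:340,340:465]
w=cv2.morphologyEx(w,cv2.MORPH_CLOSE,np.ones((9,9)))
k=max(cv2.findContours(w,0,2)[0],key=cv2.contourArea); b=cv2.boxPoints(cv2.minAreaRect(k))
P=np.array([onz(c,*p,.022) for p in b]); print("tray",b.round(),P[:,:2].round(4).tolist(),P.mean(0),[np.linalg.norm(P[i]-P[i-1]).round(4) for i in range(4)])
s=r.state();print(R.from_quat(s["eef_rot"]).as_matrix().round(3))
```

```text
(255, 247) [ 30  67 207]
(242, 233) [ 27  78 193]
(182, 248) [ 25  83 215]
(403, 273) [ 23 117 226]
(200, 280) [ 10 193  86]
(300, 260) [ 13 186 141]
board [[224. 229.]
 [262. 229.]
 [262. 268.]
 [224. 268.]] [[0.585, 0.1513], [0.585, 0.086], [0.5179, 0.0852], [0.5178, 0.15]] [0.5514369  0.11813295 0.018     ] [np.float64(0.0672), np.float64(0.0653), np.float64(0.0672), np.float64(0.0648)]
roll ((241.93313598632812, 245.8811798095703), (33.123023986816406, 33.91191864013672), 61.23921203613281) ((0.5508906245231628, 0.11384820193052292), 0.027761006727814674)
roll ((181.97357177734375, 260.06121826171875), (32.21023941040039, 33.0836296081543), 41.0659294128418) ((0.5294673442840576, 0.21641762554645538), 0.02767963334918022)
tray [[349. 229.]
 [436. 211.]
 [459. 315.]
 [371. 334.]] [[0.5841, -0.0638], [0.6167, -0.2149], [0.4373, -0.2487], [0.4067, -0.1003]] [ 0.5111943  -0.15692482  0.022     ] [np.float64(0.1812), np.float64(0.1546), np.float64(0.1826), np.float64(0.1515)]
[[-0.907  0.42  -0.001]
 [ 0.42   0.907 -0.001]
 [ 0.    -0.001 -1.   ]]
```

Emit:
play_rows(
  series=[
    [-1, 0, 0, 0, 0, 0, 1],
    [-1, 0, 0, 0, 0, 0, 1],
    [-1, 0, 0, 0, 0, 0, 1],
    [-1, 0, 0, 0, 0, 0, 1],
    [-1, 0, 0, 0, 0, 0, 1],
    [-1, 0, 0, 0, 0, 0, 1],
    [-1, 0, 0, 0, 0, 0, 1],
    [-1, 0, 0, 0, 0, 0, 1],
    [-1, 0, 0, 0, 0, 0, 1],
    [-1, 0, 0, 0, 0, 0, 1],
    [-1, 0, 0, 0, 0, 0, 0.66],
    [-1, 0, 0, 0, 0, 0, 0],
  ],
)

```text
t: 1.65
eef_pos: [0.2626, 0.5669, 0.2499]
eef_rot: [0.63, 0.776, -0.0, 0.0]
ft_force: [-0.0, 0.1, -0.0]
width: 1.0
gripper_force: 0.0
```

```bash
cat > go.py <<'E'
import sys
from h import *
s=r.state(); M=R.from_quat(s["eef_rot"]).as_matrix(); t=np.array([float(a) for a in sys.argv[1:4]])
print("t",s["t"],"pos",np.round(s["eef_pos"],4),"yaw y",np.degrees(np.arctan2(M[1,1],M[0,1])).round(2),"z",M[:,2].round(4),"units",(M.T@(t-s["eef_pos"])/.04).round(2))
E
python3 go.py .551 .114 .2
```

```text
t 1.65 pos [0.2626 0.5669 0.2499] yaw y 11.88 z [-4.e-04 -6.e-04 -1.e+00] units [-12.56   4.73   1.25]
```

Emit:
play_rows(
  series=[
    [-1, -0.9, 0.34, 0, 0, 0, 0],
    [-1, -0.9, 0.34, 0, 0, 0, 0],
    [-1, -0.9, 0.34, 0, 0, 0, 0],
    [-1, -0.9, 0.34, 0, 0, 0, 0],
    [-1, -0.9, 0.34, 0, 0, 0, 0],
    [-1, -0.9, 0.34, 0, 0, 0, 0],
    [-1, -0.9, 0.34, 0, 0, 0, 0],
    [-1, -0.9, 0.34, 0, 0, 0, 0],
    [-1, -0.9, 0.34, 0.2, 0, 0, 0],
    [-1, -0.9, 0.34, 0.2, 0, 0, 0],
    [-1, -0.9, 0.34, 0.2, 0, 0, 0],
    [-1, -0.9, 0.34, 0.2, 0, 0, 0],
    [-1, -0.9, 0.34, 0.2, 0, 0, 0],
    [-1, -0.86, 0.31, 0.25, 0, 0, 0],
    [-1, 0, 0, 0, 0, 0, 0],
    [-1, 0, 0, 0, 0, 0, 0],
  ],
)

```text
t: 3.65
eef_pos: [0.5507, 0.1145, 0.2002]
eef_rot: [0.63, 0.776, -0.0, -0.0]
ft_force: [-0.1, -0.1, 0.2]
width: 0.996
gripper_force: 0.0
```

```bash
python3 - <<'E'
from h import *
c=cam("wrist"); im=c["image"].copy()
print(r.state()["eef_pos"], proj(c,(.551,.114,.064)), proj(c,(.5295,.2164,.042)))
for p in((.551,.114,.064),(.5295,.2164,.042),(.551,.114,.088)): cv2.drawMarker(c["image"],tuple(int(x) for x in proj(c,p)),(255,0,0),0,12,1)
save(c,"w1.png"); np.save("w1.npy",im)
E
python3 go.py .551 .114 .052
```

```text
[0.55068831 0.11491096 0.20048222] (np.float64(323.91604405153), np.float64(237.32404460062298)) (np.float64(323.9922772761112), np.float64(89.991928572228))
t 3.7 pos [0.5507 0.1149 0.2005] yaw y 11.9 z [-1.e-04  3.e-04 -1.e+00] units [-0.03  0.    3.71]
```

View pics/w1.png

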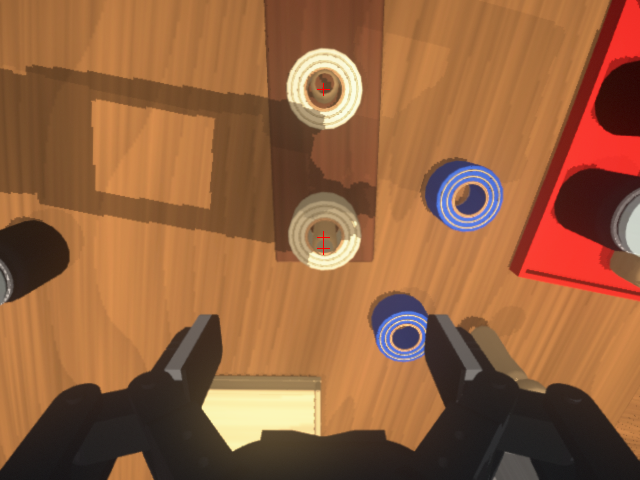

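The wrist view shows the broad roll ring centred near (324,234), matching my estimate at (324,237). The narrow roll is at (324,90), and the blue rolls are clear of the finger path. Descending to grasp height and closing.

Emit:
play_rows(
  series=[
    [-1, -0.02, 0, 0.6, 0, 0, 0],
    [-1, 0, 0, 0.6, 0, 0, 0],
    [-1, 0, 0, 0.6, 0, 0, 0],
    [-1, 0, 0, 0.6, 0, 0, 0],
    [-1, 0, 0, 0.5, 0, 0, 0],
    [-1, 0, 0, 0.4, 0, 0, 0],
    [-1, 0, 0, 0.4, 0, 0, 0],
    [-1, 0, 0, 0, 0, 0, 0],
    [-1, 0, 0, 0, 0, 0, 0],
  ],
)

```text
t: 4.82
eef_pos: [0.5517, 0.1134, 0.0528]
eef_rot: [0.63, 0.776, 0.0, 0.0]
ft_force: [-0.4, -0.5, 0.4]
width: 1.002
gripper_force: 0.0
```

Emit:
play_rows(
  series=[
    [1, 0, 0, 0, 0, 0, 0],
    [1, 0, 0, 0, 0, 0, 0],
    [1, 0, 0, 0, 0, 0, 0],
    [1, 0, 0, 0, 0, 0, 0],
    [1, 0, 0, 0, 0, 0, 0],
    [1, 0, 0, 0, 0, 0, 0],
  ],
)

```text
t: 5.58
eef_pos: [0.552, 0.1135, 0.0533]
eef_rot: [0.63, 0.776, 0.001, 0.001]
ft_force: [-1.0, -1.6, 6.0]
width: 0.63
gripper_force: 63.8
```

Emit:
play_rows(
  series=[
    [1, 0, 0, -0.15, 0, 0, 0],
    [1, 0, 0, -0.25, 0, 0, 0],
    [1, 0, 0, -0.3, 0, 0, 0],
    [1, 0, 0, -0.3, 0, 0, 0],
    [1, 0, 0, -0.3, 0, 0, 0],
    [1, 0, 0, -0.3, 0, 0, 0],
    [1, 0, 0, -0.3, 0, 0, 0],
    [1, 0, 0, -0.3, 0, 0, 0],
    [1, 0, 0, -0.2, 0, 0, 0],
    [1, 0, 0, 0, 0, 0, 0],
    [1, 0, 0, 0, 0, 0, 0],
  ],
)

```text
t: 6.95
eef_pos: [0.5508, 0.1134, 0.1478]
eef_rot: [0.63, 0.776, -0.0, -0.0]
ft_force: [-0.3, -0.1, -1.5]
width: 0.626
gripper_force: 63.1
```

```bash
python3 - <<'E'
from h import *
c=cam("wrist"); save(c,"w2.png"); c=cam("scene"); cv2.imwrite("pics/s2.png",cv2.resize(c["image"][90:330,180:500,::-1],(640,480)))
E
python3 go.py .511 -.157 .133
```

```text
t 7.05 pos [0.5507 0.1134 0.1476] yaw y 11.85 z [-1.2e-03 -1.0e-04 -1.0e+00] units [-6.41 -2.36  0.37]
```

View pics/s2.png

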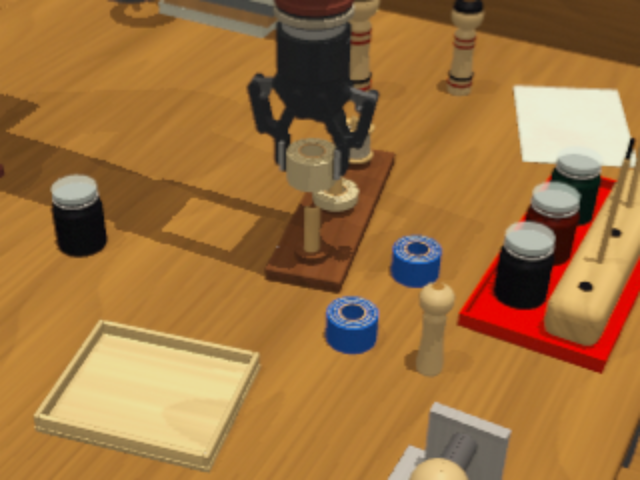

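The roll is held level at (312,163), well above its bare post at (312,230), and the narrow roll is still in place at (335,193). Moving over the tray.

Emit:
play_rows(
  series=[
    [1, -0.4, -0.15, 0, 0, 0, 0],
    [1, -0.8, -0.3, 0, 0, 0, 0],
    [1, -0.8, -0.3, 0, 0, 0, 0],
    [1, -0.8, -0.3, 0, 0, 0, 0],
    [1, -0.8, -0.3, 0, 0, 0, 0],
    [1, -0.8, -0.3, 0, 0, 0, 0],
    [1, -0.8, -0.3, 0, 0, 0, 0],
    [1, -0.8, -0.3, 0, 0, 0, 0],
    [1, -0.41, -0.11, 0, 0, 0, 0],
    [1, 0, 0, 0, 0, 0, 0],
    [1, 0, 0, 0, 0, 0, 0],
  ],
)

```text
t: 8.43
eef_pos: [0.5114, -0.1561, 0.1481]
eef_rot: [0.63, 0.776, 0.0, -0.0]
ft_force: [-1.3, 0.5, -1.0]
width: 0.63
gripper_force: 63.1
```

```bash
python3 - <<'E'
from h import *
c=cam("top"); cv2.imwrite("pics/t3.png",c["image"][:,:,::-1])
E
python3 go.py .511 -.157 .033
```

```text
t 8.475 pos [ 0.5114 -0.1558  0.1481] yaw y 11.9 z [-3.e-04  5.e-04 -1.e+00] units [-0.03 -0.02  2.88]
```

View pics/t3.png

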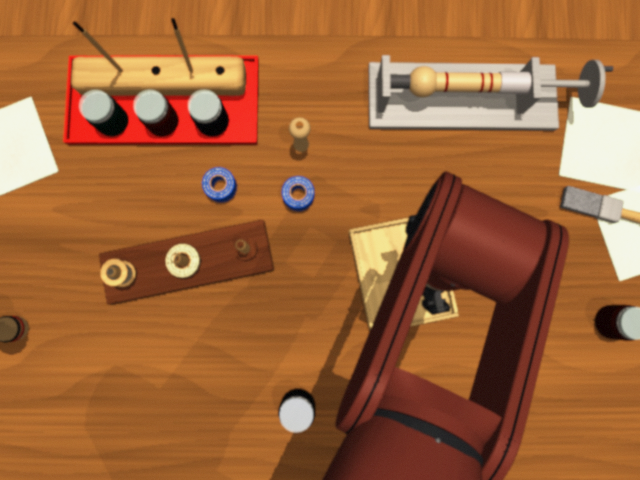

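The top view shows the gripper over the tray, with the narrow roll at (182,261) unmoved. Lowering to just above the floor.

Emit:
play_rows(
  series=[
    [1, 0, 0, 0.3, 0, 0, 0],
    [1, 0, 0, 0.4, 0, 0, 0],
    [1, 0, 0, 0.4, 0, 0, 0],
    [1, 0, 0, 0.4, 0, 0, 0],
    [1, 0, 0, 0.4, 0, 0, 0],
    [1, 0, 0, 0.3, 0, 0, 0],
    [1, 0, 0, 0.25, 0, 0, 0],
    [1, 0, 0, 0.2, 0, 0, 0],
    [1, 0, 0, 0.1, 0, 0, 0],
    [1, 0, 0, 0.08, 0, 0, 0],
    [1, 0, 0, 0, 0, 0, 0],
    [1, 0, 0, 0, 0, 0, 0],
  ],
)

```text
t: 9.98
eef_pos: [0.5117, -0.157, 0.0355]
eef_rot: [0.63, 0.776, 0.0, 0.0]
ft_force: [0.3, 0.2, -0.4]
width: 0.632
gripper_force: 63.1
```

Emit:
play_rows(
  series=[
    [1, 0, 0, 0.03, 0, 0, 0],
    [1, 0, 0, 0, 0, 0, 0],
    [1, 0, 0, 0, 0, 0, 0],
  ],
)

```text
t: 10.35
eef_pos: [0.5114, -0.1569, 0.0339]
eef_rot: [0.63, 0.776, 0.0, 0.0]
ft_force: [0.4, -0.2, -0.6]
width: 0.623
gripper_force: 63.1
```

Emit:
play_rows(
  series=[
    [1, 0, 0, 0.04, 0, 0, 0],
    [1, 0, 0, 0, 0, 0, 0],
    [1, 0, 0, 0, 0, 0, 0],
  ],
)

```text
t: 10.72
eef_pos: [0.5114, -0.1568, 0.0323]
eef_rot: [0.63, 0.776, 0.0, -0.0]
ft_force: [0.0, -0.1, -0.8]
width: 0.63
gripper_force: 63.1
```

Emit:
play_rows(
  series=[
    [1, 0, 0, 0.02, 0, 0, 0],
    [1, 0, 0, 0, 0, 0, 0],
    [1, 0, 0, 0, 0, 0, 0],
  ],
)

```text
t: 11.1
eef_pos: [0.5114, -0.1569, 0.0315]
eef_rot: [0.63, 0.776, -0.0, 0.0]
ft_force: [-0.2, -0.6, -1.0]
width: 0.629
gripper_force: 63.1
```

Emit:
play_rows(
  series=[
    [1, 0, 0, 0.02, 0, 0, 0],
    [1, 0, 0, 0, 0, 0, 0],
    [1, 0, 0, 0, 0, 0, 0],
  ],
)

```text
t: 11.48
eef_pos: [0.5115, -0.1569, 0.0314]
eef_rot: [0.63, 0.776, -0.0, -0.0]
ft_force: [-2.8, 0.2, 5.8]
width: 0.629
gripper_force: 63.8
```

Emit:
play_rows(
  series=[
    [1, 0, 0, 0.02, 0, 0, 0],
    [1, 0, 0, 0, 0, 0, 0],
    [1, 0, 0, 0, 0, 0, 0],
  ],
)

```text
t: 11.85
eef_pos: [0.5115, -0.1569, 0.0313]
eef_rot: [0.63, 0.776, -0.0, -0.0]
ft_force: [-6.0, 1.7, 12.1]
width: 0.626
gripper_force: 64.7
```

The force shows contact with the floor. Easing off, then opening and retreating straight up.

Emit:
play_rows(
  series=[
    [1, 0, 0, -0.03, 0, 0, 0],
    [0.2, 0, 0, 0, 0, 0, 0],
    [-0.3, 0, 0, 0, 0, 0, 0],
    [-1, 0, 0, 0, 0, 0, 0],
    [-1, 0, 0, 0, 0, 0, 0],
    [-1, 0, 0, 0, 0, 0, 0],
    [-1, 0, 0, 0, 0, 0, 0],
    [-1, 0, 0, 0, 0, 0, 0],
  ],
)

```text
t: 12.85
eef_pos: [0.5114, -0.1569, 0.0311]
eef_rot: [0.63, 0.776, -0.0, -0.0]
ft_force: [0.7, 0.2, 0.1]
width: 1.0
gripper_force: 0.0
```

Emit:
play_rows(
  series=[
    [-1, 0, 0, -0.2, 0, 0, 0],
    [-1, 0, 0, -0.4, 0, 0, 0],
    [-1, 0, 0, -0.6, 0, 0, 0],
    [-1, 0, 0, -0.8, 0, 0, 0],
    [-1, 0, 0, -0.8, 0, 0, 0],
    [-1, 0, 0, -0.8, 0, 0, 0],
    [-1, 0, 0, -0.6, 0, 0, 0],
    [-1, 0, 0, 0, 0, 0, 0],
    [-1, 0, 0, 0, 0, 0, 0],
  ],
)

```text
t: 13.98
eef_pos: [0.511, -0.1567, 0.1987]
eef_rot: [0.63, 0.776, -0.0, -0.0]
ft_force: [-1.0, -0.4, -0.0]
width: 1.006
gripper_force: 0.0
```

Run:
```python
from h import *
c=cam("wrist"); d=cam("scene"); cv2.imwrite("pics/f.png",np.hstack([cv2.resize(c["image"],(400,300)),cv2.resize(d["image"][130:370,180:500],(400,300))])[:,:,::-1])
```

```text
(no output)
```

View pics/f.png

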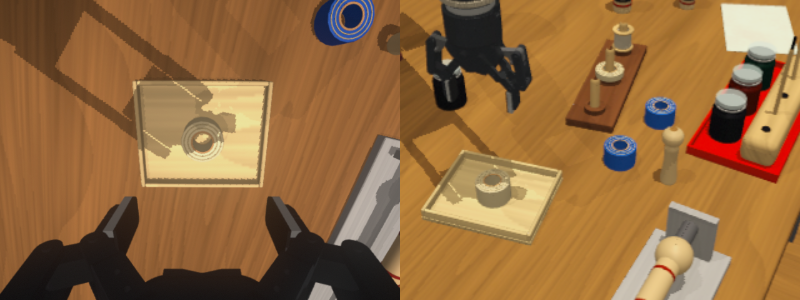

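The broad roll lies flat in the middle of the tray, at (203,138) in the wrist view and (493,187) in the scene view. The narrow roll is still on its post at (610,70), and the gripper is clear.

```bash
python3 -c "from rig import r; print(r.sign_off())"
```

```text
the job is handed in; nothing more can be done
None
```

The broad tape roll was slid straight up off its post, lowered flat into the middle of the tray and let go; the narrow roll is still on its post, and the job was handed in at about 14 s.

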